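# Sample on the photo stand, backdrop held at its balance point

### The job

Get the little photo stand ready for a picture: stand the small capped vial upright in the middle of the narrow round post and let go of it, then take the grey backdrop flap by the round bar at its free edge and swing it up until it is upright, where it balances over its hinge. The flap has no stay and falls either way, so finish while still holding its bar in the gripper with the flap still and upright; never let it go over onto the vial, and leave the other things on the worktop where they are.

Things in the scene. Friction and masses are not known exactly. Their poses are not given: they have to be found in the camera images.
- vial_center (a point): centre (half-way up, on the axis) of the small amber vial with a screw cap, 23 mm across, 48 mm high, about 40 g, standing on the worktop to the right of the stand; z axis up along the vial
- stand: fixed photo stand; origin at the middle under its base plate, on the worktop. Its x axis runs along the flap's hinge, away from the robot; y to its left, z up; it is turned up to 0.25 rad from the world axes. Base plate 120 (x) x 250 (y) x 12 mm. Two hinge pillars at x = +-56 mm, y = 0, 87 mm high. Sample post at x = -30 mm, y = -80 mm. Flap rest at x = 0, y = +100 mm, 73 mm high
- post_top (a point): centre of the flat round top of the sample post, 80 mm above the worktop; the top is 30 mm across; axes as the stand's
- flap_hinge (a point): middle of the flap's hinge axis, 75 mm above the worktop; the axis runs along the stand's x
- flap_grip (a point): middle of the free length of the handle bar on the flap: a steel bar 10 mm in diameter, parallel to the hinge and 115 mm from it, that sticks out 50 mm past the flap's near side edge (stand x -48 to -98 mm, then a black 14 mm end cap to -106 mm; this point is at x = -78 mm). The bar can be pinched from above across its diameter and then turns between the fingers. The point and its axes turn with the flap
- flap (a joint): angle of the grey backdrop flap (panel 96 mm along the hinge, 130 mm from hinge to free edge, 4 mm thick; about 0.25 kg, free hinge), rad: 0 lying level on its rest at the stand's +y side (left), 1.571 upright = balance point, more when it leans to the post's side (right); stop at 2.7
- tape_roll: bystander, leave alone: roll of labelling tape lying flat, 58 mm across, 18 mm high, behind the vial; origin at its underside
- beaker: bystander, leave alone: empty glass beaker, 69 mm across, 90 mm high, to the left of the stand; origin at its underside
- petri: bystander, leave alone: small round dish, 58 mm across, 14 mm high, near the front edge, right of the stand; origin at its underside
- marker_red: bystander, leave alone: marker pen lying flat, 134 x 12 x 14 mm, front left; origin at its underside
- timer: bystander, leave alone: white lab timer, 66 x 72 x 22 mm, at the left; origin at its underside
- forceps: bystander, leave alone: steel forceps lying flat, 122 mm long, at the left; origin at its underside
- mouse: bystander, leave alone: black computer mouse, 106 x 60 x 36 mm, at the right; origin at its underside
Things that resemble listed ones, but are neither listed nor needed, are in the scene too. There is more than one size of the part that bears vial_center; the job needs the smaller.

How it is judged:
By the outcome, as a careful person would: the job done as asked, in the order asked, and still so for the second after the job is handed in, while the arm keeps its last pose, push and grip.
It also fails if it takes over 56 s, if anything falls off the work surface, if the arm or the gripper's body presses on something with over 40 N, if the wrist force passes 120 N, or if a joint passes its speed limit or range.

### The arm

A 6-joint arm with a two-finger parallel gripper is mounted at the origin on a cart in front of the work surface, level with it; the furniture and walls round the work are solid. World frame = base frame: x ahead of the robot, y to its left, z up, the work surface at z = 0. Lengths are in mm, angles in rad, forces in N, time in s.
With the tool pointing down it reaches from about 350 to 875 mm from the base axis. Payload 4.2 kg.
Tool frame: the origin (TCP) lies on the mounting face of the last link; the fingertips stand 173 mm ahead of it and the grasp point (between the pads) lies 155 mm ahead of it; z points along the fingers, y is the line along which they close (so a half turn about z gives the same grasp; the last joint's range is limited). The gripper opens to 85 mm and grips with 20 to 120 N. Pads are 22 mm wide; open, the fingers measure 114 mm over their backs; the gripper's body (76 mm by 85 mm) begins 54 mm behind the grasp point. The pads swing forward as they close: fully open they stand 13 mm farther back than shut.
Start: joints at [1.595, 0.385, 0.008, 0, -1.194, -0.259], TCP at [145.374, 607.838, 404.712] pointing down, gripper open.
Joint ranges: [-3.14, 3.14], [-1.21, 2.06], [-1.07, 1.41], [-3.16, 2.05], [-2.99, -0.16], [-3.1, 3.1]. Speed limits (rad/s): [2.79, 2.79, 3.14, 3.14, 3.14, 3.14].

### API

Orientations are given as a unit quaternion [x, y, z, w].
In Python, from bench import arm gives the robot as it stands.
- The arm moves only by the tool carry_out, never from a script. Its argument "rows" is a list of rows, each a list of 7 numbers: the shift along the tool's x, y, z as a fraction of full scale, then the turn, a rotation vector about the tool's x, y, z as a fraction of full scale, then the opening, from -1 (shut) to 1 (fully open). A call has 1 to 12 rows; each row is the pose to reach, as a shift and turn from the pose commanded when the call began, along the tool's axes at that moment, turning the shorter way round; what a row does not reach only later rows make up. Full scale, the value 1, is 20 cm for a shift and pi rad for a turn. A row lasts 1/8 s, in which the tool goes at most 62.5 mm and 10.7 degrees, less where a joint would pass 70% of its speed; a pose out of reach is approached as far as the arm can. A call with a number of a shift or a turn outside -1 to 1 is refused whole. A call with a gripper value outside its range is refused whole. The fingers move at their own pace and stop on an object; the grip force is fixed at half the most. Time passes only in rows, so rows that repeat a pose let the fingers close. It gives the time, the measured TCP pose, the force, the opening and the grip force at its end, in the units of the state.
- arm.read_state(): the state, without advancing time (a new reading comes with each control period).
- arm.get_image(name): name is "scene" or "top" or "wrist"; returns (picture, depth): 480x640x3 uint8, red, green, blue; 480x640 float32, mm along the optical axis (not along the pixel's ray), 0 where there is no reading.
- arm.calibration(name): a dict with "mtx" (3x3 intrinsics, pixels), "cam_to_world" (4x4, takes a point from camera to world coordinates). Camera axes: x right, y up, looking along -z (the intrinsics and any distortion apply to the point x, -y, -z); pixel columns grow to the right and rows downward; lengths in mm; the calibration is good to about 2 mm. A picture is of the moment at which its call begins: read the wrist's pose just before it. calibration takes no time and is no camera call; for the wrist camera it gives the pose at the moment of the call.
- arm.job_done(): hands the job in; it is judged then, once.
The state is a dict: "clock": time; "joints": joint angles; "joint_vel": joint speeds; "joint_efforts": joint torques, N m; "position": TCP position; "ee_rot": TCP orientation; "contact_force": force on the tool from outside, world axes, zero at the start; "wrist_torque": the same for the moment, N m; "gripper_width": finger opening in mm; "grasp_force": force on a finger pad.
Only numpy, scipy, OpenCV 4.12 (cv2) and the standard library are available. Lean on these libraries where they do the work, as an engineer would, in place of code of your own. Each camera call takes 0.05 s, during which the arm holds its last target. There are 200 camera calls.

## Working session

There is one attempt and no reset: what is moved stays moved. The work goes in short steps, Python scripts to look and compute and a tool call to move; the robot and the scene stay as the last step left them, time stands still between calls to the robot, and variables do not carry over. Pictures are saved under pics/ and viewed, at most 10 in all, crops included, and the job is handed in when it is done.

Besides the shell and the picture viewer there is one more tool, called after "Emit:" by a JSON object that holds its "method" and its "body", one argument or row to a line. carry_out: Moves the arm, as the interface text tells. Its arguments: {"type":"object","properties":{"rows":{"type":"array"}},"required":["rows"]}

```bash
mkdir -p pics; ls; cat > h.py <<'E'
import numpy as np, cv2
from bench import arm
from scipy.spatial.transform import Rotation as R
def snap(n,f):
    c=arm.calibration(n); im,d=arm.get_image(n); np.savez('pics/'+f+'.npz',im=im,d=d,K=c['mtx'],T=c['cam_to_world'])
    cv2.imwrite('pics/'+f+'.png',im[:,:,::-1]); return im,d,c
def cloud(f):
    z=np.load('pics/'+f+'.npz'); d=z['d']; K=z['K']; v,u=np.mgrid[:480,:640]
    p=np.stack([(u-K[0,2])/K[0,0]*d,-(v-K[1,2])/K[1,1]*d,-d],-1)
    w=p@z['T'][:3,:3].T+z['T'][:3,3]; w[d==0]=np.nan
    return z['im'],w
E
python3 - <<'E'
from h import *
s=arm.read_state(); print(s); print(arm.calibration('top').keys())
for n in ['top','scene']: snap(n,n+'1')
a=np.hstack([cv2.imread('pics/top1.png'),cv2.imread('pics/scene1.png')])
E
```

```text
pics
{'clock': 0.0, 'joints': array([ 1.59458451e+00,  3.85540548e-01,  6.60906123e-03, -5.08139118e-04,
       -1.19400646e+00, -2.58586380e-01]), 'joint_vel': array([ 0.00013127, -0.00036471, -0.00140319, -0.00054393,  0.00073666,
        0.00037141]), 'joint_efforts': array([ 3.31896456e-05, -3.92291307e+01,  1.88393015e+01,  4.18624341e+00,
       -4.70750907e-03, -3.34586630e-06]), 'position': array([145.32892347, 607.6464891 , 403.62292074]), 'ee_rot': array([ 9.93105057e-01, -1.17222626e-01, -8.31137500e-05,  1.09338535e-03]), 'contact_force': array([ 0.84456142, -0.19804772, -0.19195523]), 'wrist_torque': array([ 0.00820532, -0.02758384, -0.02531239]), 'grasp_force': 0.0, 'gripper_width': 85.57816297986587}
dict_keys(['mtx', 'cam_to_world'])
```

View pics/top1.png

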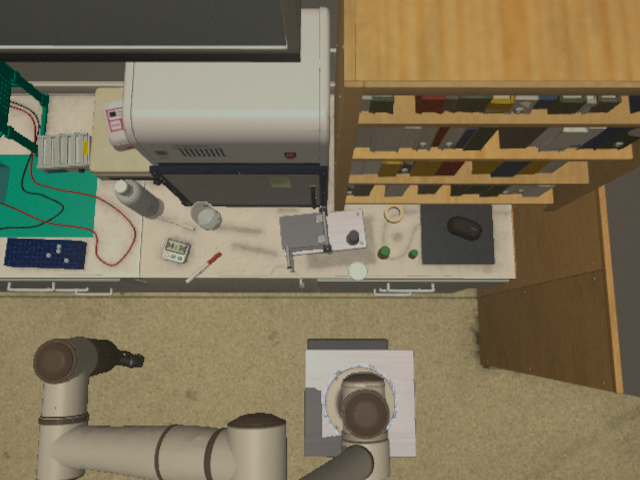

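View pics/scene1.png

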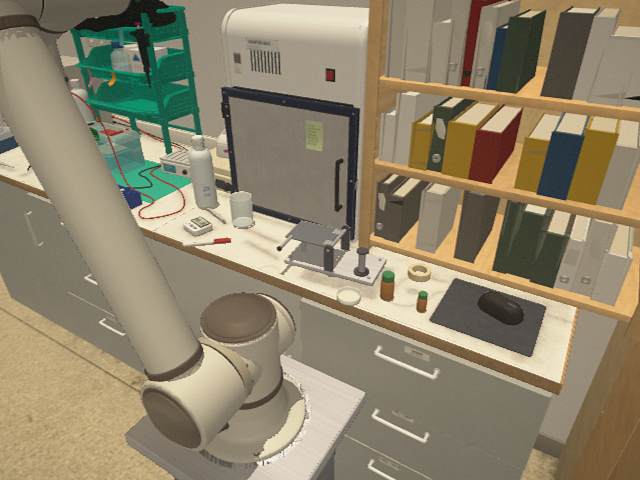

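Top view: the two amber vials with green caps are at about (384,253) (large) and (413,254) (small). The stand is at about (323,232), with the post near (352,238) and the bar handle near (291,262). In the scene view the vials are at (388,285) (tall) and (422,301) (short). The short one fits 23 x 48 mm, which I'll check by its height and an enlarged crop.

```bash
python3 - <<'E'
from h import *
im,w=cloud('top1')
np.set_printoptions(precision=1,suppress=True)
def box(u0,u1,v0,v1,z0,z1):
    p=w[v0:v1,u0:u1].reshape(-1,3); m=(p[:,2]>z0)&(p[:,2]<z1); return p[m]
for n,b in dict(small=(404,422,245,264,35,70),large=(374,394,242,264,50,110),post=(342,364,226,248,70,95),bar=(280,300,240,275,60,95),plate=(276,372,205,260,6,20),panel=(278,325,208,250,60,95),tape=(384,404,204,224,8,30),petri=(346,370,260,281,5,25)).items():
    p=box(*b); print(n,len(p),np.median(p,0),p.min(0),p.max(0))
p=box(276,372,205,262,8,17)[:,:2].astype(np.float32); print(cv2.minAreaRect(p))
p=box(282,312,210,250,68,85)[:,:2].astype(np.float32); print(cv2.minAreaRect(p))
print(w[232,40:640:60])
a=cv2.imread('pics/top1.png')[195:285,270:430]; b=cv2.imread('pics/scene1.png')[210:330,270:450]
a=cv2.resize(a,(800,450),interpolation=2)[:, :]; b=cv2.resize(b,None,fx=4,fy=4,interpolation=2)
cv2.imwrite('pics/c1.png',np.vstack([cv2.resize(a,(530,298)),cv2.resize(b,(530,300))]))
E
```

```text
small 44 [ 428.6 -160.    46.2] [ 419.4 -169.9   36.2] [ 437.4 -149.2   55.6]
large 86 [430.4 -70.8  66.8] [416.7 -85.5  53.6] [443.7 -56.9  75.6]
post 81 [475.1  19.4  78.9] [460.9   4.8  72.1] [488.   33.9  88. ]
bar 232 [443.8 206.3  76.8] [378.6 175.4  65. ] [461.6 228.2  85.4]
plate 1475 [494.4  52.2  11.2] [414.5 -36.8   6. ] [582. 250.  20.]
panel 1477 [490.2 164.9  76.2] [433.5 103.4  60.4] [555.1 235.   92. ]
tape 177 [ 552.9 -105.4   16.2] [ 525.5 -133.1    8.1] [581.  -77.7  27.5]
petri 298 [378.7   4.7  12.8] [351.2 -25.1   5.3] [412.3  34.3  21.5]
((485.0594787597656, 110.21269226074219), (155.2102508544922, 274.2448425292969), 2.4335243701934814)
((486.3415222167969, 183.31112670898438), (104.62083435058594, 85.15144348144531), 1.075606107711792)
[[ 495.8  969.5    0.6]
 [ 497.1  788.    -3.3]
 [ 497.8  604.7   -3.7]
 [ 498.5  421.4   -4.2]
 [ 484.8  231.5   73.7]
 [ 497.3   55.2    9.3]
 [ 500.5 -128.4   -4.6]
 [ 494.1 -301.8   33.2]
 [ 556.6 -603.7 -300.4]
 [ 474.4 -605.1  145.3]]
```

View pics/c1.png

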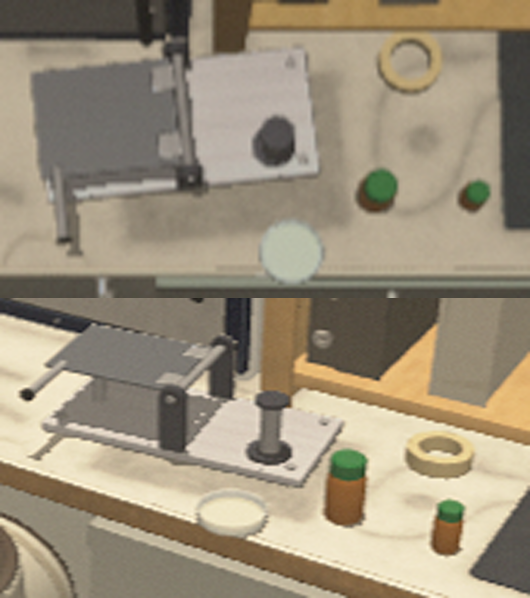

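The crop confirms that the small vial is the right one: (422,301) in the scene view, top at z≈50, at about (428,-160). The post is at about (475,19). I'll move over there, aligning the yaw with the stand (about 0.11 rad).

Emit:
{"method": "carry_out", "body": {
  "rows": [
    [1.0, 0.75, 0, 0, 0, -0.11, 0.2],
    [1.0, 0.75, 0, 0, 0, -0.11, 0.2],
    [1.0, 0.75, 0, 0, 0, -0.11, 0.2],
    [1.0, 0.75, 0, 0, 0, -0.11, 0.2],
    [1.0, 0.75, 0, 0, 0, -0.11, 0.2]
  ]
}}

```text
clock: 0.72
position: [306.7, 412.3, 404.6]
ee_rot: [0.999, 0.053, -0.0, 0.0]
contact_force: [-0.3, 1.3, 0.5]
gripper_width: 51.1
grasp_force: 0.0
```

Emit:
{"method": "carry_out", "body": {
  "rows": [
    [0.06, 0.87, 0, 0, 0, 0, 0.2],
    [0.06, 0.87, 0, 0, 0, 0, 0.2],
    [0.06, 0.87, 0, 0, 0, 0, 0.2]
  ]
}}

```text
clock: 1.1
position: [335.8, 242.4, 404.5]
ee_rot: [0.998, 0.056, -0.0, 0.0]
contact_force: [0.2, -0.1, -0.2]
gripper_width: 51.1
grasp_force: 0.0
```

Emit:
{"method": "carry_out", "body": {
  "rows": [
    [0.06, 0.87, 0, 0, 0, 0, 0.2],
    [0.06, 0.87, 0, 0, 0, 0, 0.2],
    [0.06, 0.87, 0, 0, 0, 0, 0.2]
  ]
}}

```text
clock: 1.48
position: [367.1, 70.8, 404.8]
ee_rot: [0.998, 0.056, 0.0, -0.0]
contact_force: [1.4, -0.5, 0.0]
gripper_width: 51.1
grasp_force: 0.0
```

```bash
python3 - <<'E'
from h import *
s=arm.read_state(); print(s['clock'],s['position'],s['ee_rot'],s['joints'],s['gripper_width'])
im,d,c=snap('wrist','w1'); print(c)
E
```

```text
1.475 [367.11749685  70.83875148 404.8187491 ] [ 9.98444625e-01  5.57513972e-02  2.53171545e-04 -2.20588011e-04] [ 6.32195844e-01 -6.36884793e-02 -5.44871616e-01 -1.05991526e-04
 -1.08894821e+00  1.05021021e+00] 51.093681312155965
{'mtx': array([[356.42266153,   0.        , 317.62489412],
       [  0.        , 356.42266153, 237.28810208],
       [  0.        ,   0.        ,   1.        ]]), 'cam_to_world': array([[ 1.10195366e-01,  9.55085384e-01,  2.75079789e-01,
         4.36586538e+02],
       [-9.93909280e-01,  1.05570250e-01,  3.16111698e-02,
         7.97754020e+01],
       [ 1.15112407e-03, -2.76887759e-01,  9.60901579e-01,
         3.74231374e+02],
       [ 0.00000000e+00,  0.00000000e+00,  0.00000000e+00,
         1.00000000e+00]])}
```

View pics/w1.png

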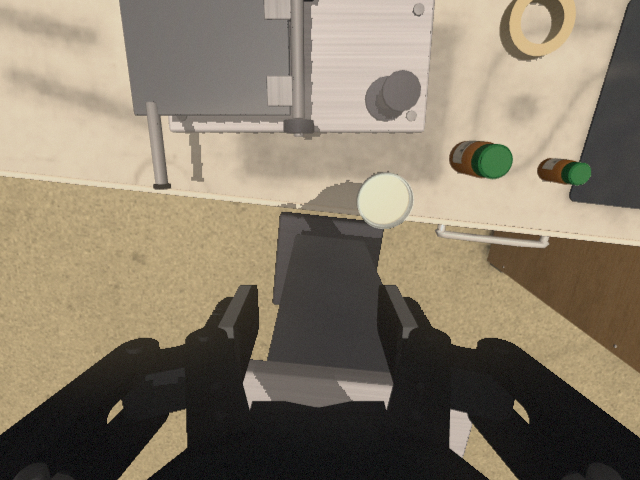

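The wrist view shows the post top at about (402,90), the small vial's cap at (577,173), the large vial at (492,160), the bar from (153,103) to the end cap at (162,186), and the hinge rod at x≈297.

```bash
python3 - <<'E'
from h import *
np.set_printoptions(precision=1,suppress=True)
im,w=cloud('w1')
def box(u0,u1,v0,v1,z0,z1):
    p=w[v0:v1,u0:u1].reshape(-1,3); m=(p[:,2]>z0)&(p[:,2]<z1); return p[m]
def circ(n,b):
    p=box(*b); c,r=cv2.minEnclosingCircle(p[:,:2].astype(np.float32)); print(n,len(p),np.median(p,0),c,r, p[:,2].max())
circ('small cap',(560,600,155,190,43,60))
circ('large cap',(465,520,138,185,66,90))
circ('post',(375,425,65,115,76,86))
circ('endcap',(148,176,182,192,60,95))
for v in (110,120,130,140,150,160,170):
    p=box(140,175,v,v+6,60,90); print('bar',len(p),p.mean(0),p[:,2].max())
p=box(140,175,108,178,72,90); print('bar dir',cv2.fitLine(p[:,:2].astype(np.float32),2,0,.01,.01).ravel())
p=box(285,308,5,110,70,100);print('hinge rod',p.mean(0),p[:,2].max(),cv2.fitLine(p[:,:2].astype(np.float32),2,0,.01,.01).ravel())
for v in (20,60,100): 
    p=box(285,308,v,v+8,70,100);print(p.mean(0),len(p))
p=box(315,430,5,130,8,16); print('plate',cv2.minAreaRect(p[:,:2].astype(np.float32)))
print('panel',np.median(box(140,280,10,110,60,90),0))
E
```

```text
small cap 489 [ 429.  -157.9   48.8] (428.5555725097656, -160.1515655517578) 11.043132781982422 51.370640629063814
large cap 952 [431.6 -70.8  68.6] (431.147216796875, -71.7037124633789) 14.93127727508545 70.93123571571107
post 1262 [475.9  19.5  80.2] (475.8609924316406, 19.273168563842773) 14.89882755279541 82.69496945248267
endcap 127 [382.2 202.6  79.9] (381.0566101074219, 203.93394470214844) 6.385020732879639 83.37912450177276
bar 209 [439.3 206.8  77.5] 80.83909856717241
bar 80 [431.5 208.9  78.5] 81.37191666971017
bar 80 [423.9 208.1  78.5] 81.19577221416608
bar 80 [416.3 207.2  78.5] 81.21591828157932
bar 79 [408.6 206.3  78.6] 81.2416894760334
bar 79 [400.7 205.4  78.4] 81.05672740752834
bar 77 [392.7 204.6  78.6] 81.23772403562987
bar dir [  1.    0.1 420.1 206.9]
hinge rod [489.6 103.1  78.5] 82.2090962064928 [  1.    0.1 489.6 103.1]
[512.9 105.3  78.2] 146
[486.1 102.8  78.4] 144
[457.8  99.9  78.6] 157
plate ((500.15386962890625, 35.121124267578125), (106.2876205444336, 106.87792205810547), 6.227692604064941)
panel [482. 167.  77.]
```

Emit:
{"method": "carry_out", "body": {
  "rows": [
    [0.18, 1.0, 0.3, 0, 0, 0, 0.2],
    [0.18, 1.0, 0.3, 0, 0, 0, 0.2],
    [0.18, 1.0, 0.3, 0, 0, 0, 0.2],
    [0.18, 1.0, 0.3, 0, 0, 0, 0.2],
    [0.18, 1.0, 0.3, 0, 0, 0, 0.2]
  ]
}}

```text
clock: 2.15
position: [425.7, -123.3, 343.6]
ee_rot: [0.999, 0.054, -0.001, -0.0]
contact_force: [0.3, 0.6, -0.1]
gripper_width: 51.2
grasp_force: 0.0
```

Emit:
{"method": "carry_out", "body": {
  "rows": [
    [0, 0.18, 0.1, 0, 0, 0, 0.2],
    [0, 0.18, 0.4, 0, 0, 0, 0.2],
    [0, 0.18, 0.4, 0, 0, 0, 0.2],
    [0, 0.18, 0.4, 0, 0, 0, 0.2]
  ]
}}

```text
clock: 2.65
position: [430.3, -157.5, 266.4]
ee_rot: [0.998, 0.057, 0.001, 0.0]
contact_force: [0.8, -0.2, -0.2]
gripper_width: 51.3
grasp_force: 0.0
```

```bash
python3 - <<'E'
from h import *
np.set_printoptions(precision=1,suppress=True)
s=arm.read_state(); print(s['clock'],s['position'],s['ee_rot'],s['joints'])
im,d,c=snap('wrist','w2'); im,w=cloud('w2')
m=(np.abs(w[...,0]-429)<25)&(np.abs(w[...,1]+160)<25)&(w[...,2]>42)&(w[...,2]<60)
p=w[m]; print(len(p),np.median(p,0),cv2.minEnclosingCircle(p[:,:2].astype(np.float32)))
t=R.from_quat(s['ee_rot']).inv().apply(np.array([p[:,0].mean(),p[:,1].mean(),26])-s['position']); print(t)
E
```

```text
2.65 [ 430.3 -157.5  266.4] [1.  0.1 0.  0. ] [ 0.   0.3 -0.6  0.  -0.7  1.7]
1078 [ 430.7 -159.9   48.5] ((429.402099609375, -160.13055419921875), 10.750175476074219)
[ -0.6   2.2 240.4]
```

View pics/w2.png

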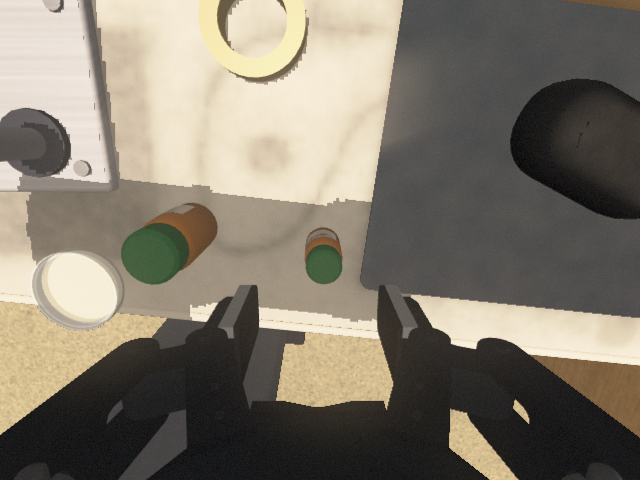

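The small vial's cap is at (323,264), centred between the fingers (about x=318). The large vial at (155,252) is clear. I'll go down and grip.

Emit:
{"method": "carry_out", "body": {
  "rows": [
    [0, 0.01, 0.2, 0, 0, 0, 0.2],
    [0, 0.01, 0.35, 0, 0, 0, 0.2],
    [0, 0.01, 0.425, 0, 0, 0, 0.2],
    [0, 0.01, 0.425, 0, 0, 0, 0.2],
    [0, 0.01, 0.425, 0, 0, 0, -0.7],
    [0, 0.01, 0.425, 0, 0, 0, -0.7],
    [0, 0.01, 0.425, 0, 0, 0, -0.7],
    [0, 0.01, 0.425, 0, 0, 0, -0.7]
  ]
}}

```text
clock: 3.7
position: [430.2, -160.2, 181.5]
ee_rot: [0.998, 0.056, 0.002, 0.0]
contact_force: [-0.8, 1.9, 6.2]
gripper_width: 20.7
grasp_force: 58.4
```

```bash
python3 - <<'E'
from h import *
s=arm.read_state(); print(s)
E
```

```text
{'clock': 3.7, 'joints': array([-8.97110493e-04,  4.18044128e-01, -6.57389023e-01,  3.79809049e-04,
       -4.91623904e-01,  1.68279512e+00]), 'joint_vel': array([ 0.00143184,  0.00036112, -0.00014107,  0.00055261,  0.00140601,
       -0.00152363]), 'joint_efforts': array([-6.18806854e-01, -2.91700548e+01,  8.90878916e+00,  2.02899948e+00,
        2.15889816e-01,  1.68099472e-03]), 'position': array([ 430.21237162, -160.20828691,  181.48519207]), 'ee_rot': array([9.98446400e-01, 5.56891671e-02, 1.86158166e-03, 1.95296553e-04]), 'contact_force': array([-0.84732911,  1.94030804,  6.19206624]), 'wrist_torque': array([0.49003354, 0.23768831, 0.00053741]), 'grasp_force': 58.40865433216095, 'gripper_width': 20.727485010073888}
```

Emit:
{"method": "carry_out", "body": {
  "rows": [
    [0, 0, -0.2, 0, 0, 0, -0.7],
    [0, 0, -0.4, 0, 0, 0, -0.7],
    [0, 0, -0.6, 0, 0, 0, -0.7],
    [0, 0, -0.6, 0, 0, 0, -0.7]
  ]
}}

```text
clock: 4.2
position: [430.2, -160.4, 303.8]
ee_rot: [0.998, 0.056, 0.005, 0.001]
contact_force: [0.3, 0.3, -1.0]
gripper_width: 21.5
grasp_force: 58.7
```

Emit:
{"method": "carry_out", "body": {
  "rows": [
    [0.08, -0.22, 0, 0, 0, 0, -0.7],
    [0.17, -0.44, 0, 0, 0, 0, -0.7],
    [0.25, -0.66, 0, 0, 0, 0, -0.7],
    [0.33, -0.87, 0, 0, 0, 0, -0.7],
    [0.33, -0.87, 0, 0, 0, 0, -0.7],
    [0.33, -0.87, 0, 0, 0, 0, -0.7]
  ]
}}

```text
clock: 4.95
position: [475.2, 19.7, 299.3]
ee_rot: [0.998, 0.055, -0.001, 0.0]
contact_force: [0.4, -0.3, -0.4]
gripper_width: 21.1
grasp_force: 58.9
```

```bash
python3 - <<'E'
from h import *
np.set_printoptions(precision=1,suppress=True)
s=arm.read_state(); print(s['clock'],s['position'],s['ee_rot'],s['gripper_width'],s['contact_force'])
im,d,c=snap('wrist','w3'); im,w=cloud('w3')
def reg(x,y,r,z0,z1):
    m=(np.hypot(w[...,0]-x,w[...,1]-y)<r)&(w[...,2]>z0)&(w[...,2]<z1); p=w[m]
    if len(p): print(len(p),np.median(p,0),p.min(0),p.max(0),cv2.minEnclosingCircle(p[:,:2].astype(np.float32)))
reg(475.9,19.4,22,72,90)
hsv=cv2.cvtColor(im,cv2.COLOR_RGB2HSV)
g=(hsv[...,0]>50)&(hsv[...,0]<90)&(hsv[...,1]>100)&(w[...,2]>100); p=w[g]; v,u=np.nonzero(g)
if len(p): print('cap',len(p),np.median(p,0),p.min(0),p.max(0),u.mean(),v.mean())
E
```

```text
4.95 [475.2  19.7 299.3] [ 1.   0.1 -0.   0. ] 21.098273115312246 [ 0.4 -0.3 -0.4]
1815 [479.   19.8  80.3] [465.3   4.9  74.2] [491.5  33.9  82.2] ((476.6775817871094, 19.458459854125977), 14.908942222595215)
cap 3384 [477.6  21.2 166.2] [459.9 -35.9 103.8] [573.6 130.9 226.9] 314.5768321513002 354.4125295508274
```

View pics/w3.png

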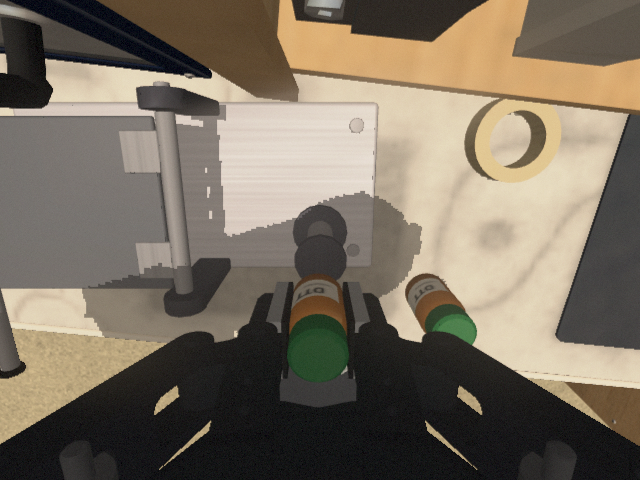

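The vial is held at (318,350) with the post top at (320,258) below it. I'll measure the cap centre accurately.

```bash
python3 - <<'E'
from h import *
np.set_printoptions(precision=1,suppress=True)
im,w=cloud('w3'); s=arm.read_state(); hsv=cv2.cvtColor(im,cv2.COLOR_RGB2HSV)
m=(hsv[...,0]>50)&(hsv[...,0]<90)&(hsv[...,1]>100); m[:,:285]=0; m[:,352:]=0
p=w[m&(w[...,2]>140)&(w[...,2]<190)]; print(len(p),np.percentile(p[:,2],[5,25,50,75,95]))
t=p[p[:,2]>np.percentile(p[:,2],90)-3]; c,r=cv2.minEnclosingCircle(t[:,:2].astype(np.float32)); print(c,r,t.mean(0))
A=np.c_[t[:,:2],np.ones(len(t))]; print('tilt',np.linalg.lstsq(A,t[:,2],rcond=None)[0][:2])
v,u=np.nonzero(m&(w[...,2]>140)); print(u.min(),u.max(),v.min(),v.max())
print('tool',R.from_quat(s['ee_rot']).inv().apply([c[0]-s['position'][0],c[1]-s['position'][1],0]), 'post',R.from_quat(s['ee_rot']).inv().apply([476.2-c[0],19.4-c[1],0]))
E
```

```text
3128 [158.3 165.2 166.1 166.6 167.2]
(474.26202392578125, 20.756221771240234) 10.542289733886719 [475.1  20.9 166.2]
tilt [-0. -0.]
285 348 315 477
tool [-0.8 -1.6  0. ] post [ 1.8  1.6 -0. ]
```

Emit:
{"method": "carry_out", "body": {
  "rows": [
    [0.009, 0.005, 0.06, 0, 0, 0, -0.7],
    [0.009, 0.005, 0.12, 0, 0, 0, -0.7],
    [0.009, 0.005, 0.16, 0, 0, 0, -0.7],
    [0.009, 0.005, 0.18, 0, 0, 0, -0.7],
    [0.009, 0.005, 0.185, 0, 0, 0, -0.7],
    [0.009, 0.005, 0.185, 0, 0, 0, -0.7]
  ]
}}

```text
clock: 5.75
position: [477.8, 19.2, 262.9]
ee_rot: [0.998, 0.055, 0.0, -0.0]
contact_force: [-0.3, 0.2, 0.5]
gripper_width: 21.6
grasp_force: 58.9
```

Emit:
{"method": "carry_out", "body": {
  "rows": [
    [0, 0, 0.003, 0, 0, 0, -0.7],
    [0, 0, 0.005, 0, 0, 0, -0.7],
    [0, 0, 0.005, 0, 0, 0, -0.7]
  ]
}}

```text
clock: 6.12
position: [477.7, 19.1, 261.8]
ee_rot: [0.998, 0.055, 0.0, -0.0]
contact_force: [0.0, -0.1, -0.4]
gripper_width: 21.5
grasp_force: 58.9
```

Emit:
{"method": "carry_out", "body": {
  "rows": [
    [0, 0, 0.003, 0, 0, 0, -0.7],
    [0, 0, 0.005, 0, 0, 0, -0.7],
    [0, 0, 0.005, 0, 0, 0, -0.7]
  ]
}}

```text
clock: 6.5
position: [477.7, 19.1, 261.5]
ee_rot: [0.998, 0.056, 0.0, 0.0]
contact_force: [-2.2, 1.2, 6.7]
gripper_width: 21.3
grasp_force: 59.1
```

Emit:
{"method": "carry_out", "body": {
  "rows": [
    [0, 0, 0.003, 0, 0, 0, -0.7],
    [0, 0, 0.004, 0, 0, 0, -0.7],
    [0, 0, 0.004, 0, 0, 0, -0.7]
  ]
}}

```text
clock: 6.88
position: [477.7, 19.2, 261.5]
ee_rot: [0.998, 0.056, 0.0, 0.0]
contact_force: [-4.4, 0.7, 11.3]
gripper_width: 21.2
grasp_force: 59.6
```

Emit:
{"method": "carry_out", "body": {
  "rows": [
    [0, 0, -0.004, 0, 0, 0, -0.7],
    [0, 0, -0.004, 0, 0, 0, -0.45],
    [0, 0, -0.004, 0, 0, 0, -0.35],
    [0, 0, -0.004, 0, 0, 0, -0.2],
    [0, 0, -0.004, 0, 0, 0, 0.0],
    [0, 0, -0.004, 0, 0, 0, 0.0],
    [0, 0, -0.05, 0, 0, 0, 0.0],
    [0, 0, -0.2, 0, 0, 0, 0.0],
    [0, 0, -0.4, 0, 0, 0, 0.0],
    [0, 0, -0.4, 0, 0, 0, 0.0]
  ]
}}

```text
clock: 8.12
position: [478.5, 19.3, 343.8]
ee_rot: [0.998, 0.056, 0.004, -0.001]
contact_force: [-0.9, -0.7, -0.4]
gripper_width: 42.7
grasp_force: 0.0
```

```bash
python3 - <<'E'
from h import *
np.set_printoptions(precision=1,suppress=True)
s=arm.read_state(); print(s['clock'],s['position'],s['ee_rot'],s['gripper_width'],s['contact_force'])
im,d,c=snap('wrist','w4'); im,w=cloud('w4')
m=(np.hypot(w[...,0]-476,w[...,1]-19.4)<40)&(w[...,2]>120)&(w[...,2]<140); p=w[m]; print(len(p),np.median(p,0),cv2.minEnclosingCircle(p[:,:2].astype(np.float32)))
E
```

```text
8.125 [478.5  19.3 343.8] [ 1.   0.1  0.  -0. ] 42.73187393129987 [-0.9 -0.7 -0.4]
1143 [477.9  20.2 128.5] ((476.328857421875, 20.016855239868164), 10.635239601135254)
```

View pics/w4.png

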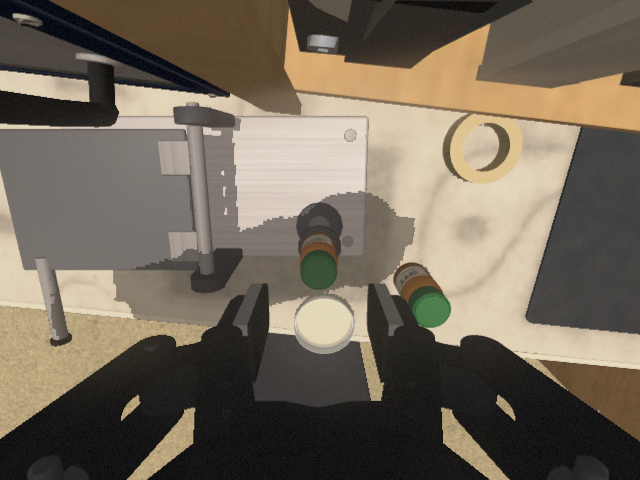

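The vial stands upright on the post within about 1 mm: cap centre (476.3,20.0), top at z=128.5. Next I'll go above the bar.

Emit:
{"method": "carry_out", "body": {
  "rows": [
    [0, 0, -0.05, 0, 0, 0, 0.2],
    [-0.08, -0.3, -0.05, 0, 0, 0, 0.2],
    [-0.16, -0.6, -0.05, 0, 0, 0, 0.2],
    [-0.25, -0.9, 0, 0, 0, 0, 0.2],
    [-0.25, -0.975, 0, 0, 0, 0, 0.2],
    [-0.25, -0.975, 0.15, 0, 0, 0, 0.2],
    [-0.25, -0.975, 0.15, 0, 0, 0, 0.2]
  ]
}}

```text
clock: 9.05
position: [406.0, 206.7, 308.1]
ee_rot: [0.998, 0.055, -0.002, 0.002]
contact_force: [-0.0, 0.4, 1.2]
gripper_width: 51.2
grasp_force: 0.0
```

```bash
python3 - <<'E'
from h import *
np.set_printoptions(precision=2,suppress=True)
s=arm.read_state(); print(s['clock'],s['position'],s['ee_rot'],s['gripper_width'],s['contact_force'])
im,d,c=snap('wrist','w5'); im,w=cloud('w5')
q=R.from_quat(s['ee_rot']).inv(); t=q.apply(w.reshape(-1,3)-s['position']).reshape(w.shape)
for x0 in range(-30,50,8):
    m=(w[...,2]>74)&(w[...,2]<86)&(abs(t[...,0]-x0)<4)&(abs(t[...,1])<22); p=t[m]
    if len(p): print(x0,len(p),p.min(0),p.max(0),p.mean(0))
E
```

```text
9.05 [406.   206.7  308.12] [ 1.    0.06 -0.    0.  ] 51.19907505281819 [-0.    0.38  1.16]
-22 265 [-25.86  -8.72 225.13] [-18.     4.87 234.18] [-22.02  -1.97 228.65]
-14 209 [-17.85  -6.83 226.79] [-10.     2.99 233.21] [-13.94  -1.84 229.18]
-6 212 [-10.    -6.76 226.39] [ -2.04   2.96 233.34] [ -5.96  -1.83 229.2 ]
2 219 [ -1.99  -6.66 226.41] [  5.96   2.93 233.16] [  2.05  -1.88 229.08]
10 221 [  6.03  -6.57 226.53] [ 13.95   2.9  232.9 ] [ 10.02  -1.84 229.01]
18 229 [ 14.09  -6.51 226.05] [ 21.98   2.87 233.31] [ 18.03  -1.83 228.95]
26 230 [ 22.06  -6.46 226.69] [ 29.95   2.82 232.21] [ 26.03  -1.78 228.95]
34 745 [ 30.02 -16.59 226.58] [ 37.97  21.99 233.95] [ 34.74   2.24 230.24]
42 975 [ 38.   -16.49 226.38] [ 45.99  21.97 232.62] [ 41.93   2.74 230.42]
```

View pics/w5.png

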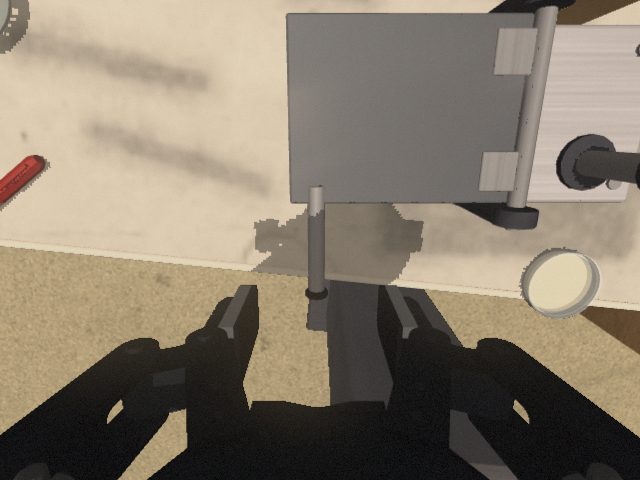

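The bar runs from (316,190) to its end cap at (316,293), 2 mm off the finger centre. I'll go down and pinch it.

Emit:
{"method": "carry_out", "body": {
  "rows": [
    [0.02, -0.009, 0.2, 0, 0, 0, 0.2],
    [0.02, -0.009, 0.32, 0, 0, 0, 0.2],
    [0.02, -0.009, 0.385, 0, 0, 0, 0.2],
    [0.02, -0.009, 0.385, 0, 0, 0, 0.2],
    [0.02, -0.009, 0.385, 0, 0, 0, -0.5],
    [0.02, -0.009, 0.385, 0, 0, 0, -1.0],
    [0.02, -0.009, 0.385, 0, 0, 0, -1.0],
    [0.02, -0.009, 0.385, 0, 0, 0, -1.0],
    [0.02, -0.009, 0.385, 0, 0, 0, -1.0]
  ]
}}

```text
clock: 10.22
position: [410.7, 208.1, 234.0]
ee_rot: [0.998, 0.056, 0.0, 0.002]
contact_force: [6.7, -10.2, 4.2]
gripper_width: 8.0
grasp_force: 58.5
```

```bash
python3 - <<'E'
from h import *
s=arm.read_state(); print({k:np.round(s[k],2) for k in ('position','ee_rot','joints','contact_force','wrist_torque','gripper_width')})
for a in range(0,91,6):
    a=np.radians(a); print(round(.575*(1-np.cos(a)),3),round(-.575*np.sin(a),3),end='; ')
E
```

```text
{'position': array([410.73, 208.06, 234.01]), 'ee_rot': array([1.  , 0.06, 0.  , 0.  ]), 'joints': array([ 0.82,  0.32, -0.61,  0.  , -0.64,  0.86]), 'contact_force': array([  6.74, -10.25,   4.18]), 'wrist_torque': array([-2.85, -1.72,  0.07]), 'gripper_width': np.float64(7.97)}
0.0 -0.0; 0.003 -0.06; 0.013 -0.12; 0.028 -0.178; 0.05 -0.234; 0.077 -0.287; 0.11 -0.338; 0.148 -0.385; 0.19 -0.427; 0.237 -0.465; 0.287 -0.498; 0.341 -0.525; 0.397 -0.547; 0.455 -0.562; 0.515 -0.572; 0.575 -0.575;
```

The bar is gripped. I'll swing the first half along the arc.

Emit:
{"method": "carry_out", "body": {
  "rows": [
    [0.003, 0.003, -0.06, 0, 0, 0, -1],
    [0.003, 0.013, -0.12, 0, 0, 0, -1],
    [0.003, 0.028, -0.178, 0, 0, 0, -1],
    [0.003, 0.05, -0.234, 0, 0, 0, -1],
    [0.003, 0.077, -0.287, 0, 0, 0, -1],
    [0.003, 0.11, -0.338, 0, 0, 0, -1],
    [0.003, 0.13, -0.363, 0, 0, 0, -1],
    [0.003, 0.148, -0.385, 0, 0, 0, -1],
    [0.003, 0.148, -0.385, 0, 0, 0, -1]
  ]
}}

```text
clock: 11.35
position: [413.7, 180.6, 310.6]
ee_rot: [0.998, 0.055, 0.0, -0.001]
contact_force: [-4.5, 3.9, 0.8]
gripper_width: 7.5
grasp_force: 58.8
```

```bash
python3 - <<'E'
from h import *
s=arm.read_state(); print({k:np.round(s[k],3) for k in ('position','ee_rot','joints','contact_force','wrist_torque','gripper_width')})
E
```

```text
{'position': array([413.742, 180.619, 310.56 ]), 'ee_rot': array([ 0.998,  0.055,  0.   , -0.001]), 'joints': array([ 0.773,  0.191, -0.536, -0.002, -0.843,  0.909]), 'contact_force': array([-4.503,  3.922,  0.827]), 'wrist_torque': array([ 1.392,  1.504, -0.032]), 'gripper_width': np.float64(7.492)}
```

Emit:
{"method": "carry_out", "body": {
  "rows": [
    [0, 0.042, -0.042, 0, 0, 0, -1],
    [0, 0.089, -0.08, 0, 0, 0, -1],
    [0, 0.139, -0.113, 0, 0, 0, -1],
    [0, 0.193, -0.14, 0, 0, 0, -1],
    [0, 0.249, -0.162, 0, 0, 0, -1],
    [0, 0.28, -0.17, 0, 0, 0, -1],
    [0, 0.32, -0.179, 0, 0, 0, -1],
    [0, 0.35, -0.185, 0, 0, 0, -1],
    [0, 0.38, -0.188, 0, 0, 0, -1],
    [0, 0.397, -0.189, 0, 0, 0, -1],
    [0, 0.397, -0.189, 0, 0, 0, -1]
  ]
}}

```text
clock: 12.72
position: [423.2, 101.4, 351.1]
ee_rot: [0.998, 0.057, 0.002, 0.0]
contact_force: [-7.6, -0.4, 16.8]
gripper_width: 7.8
grasp_force: 63.2
```

```bash
python3 - <<'E'
from h import *
np.set_printoptions(precision=2,suppress=True)
s=arm.read_state(); print({k:np.round(s[k],3) for k in ('position','ee_rot','contact_force','wrist_torque','gripper_width')})
ax=R.from_euler('z',.11); o=np.array([497.2,103,75])
for n in ('wrist','top','scene'):
    snap(n,n+'6'); im,w=cloud(n+'6'); t=ax.inv().apply(w.reshape(-1,3)-o)
    m=(abs(t[:,0])<40)&(t[:,2]>25)&(t[:,2]<128)&(abs(t[:,1])<30); p=t[m]
    print(n,len(p))
    if len(p)>40:
        l=cv2.fitLine(p[:,1:].astype(np.float32),cv2.DIST_HUBER,0,.01,.01).ravel(); print('angle',np.arctan2(*(l[1::-1]*np.sign(l[1]))),l, p.min(0),p.max(0))
E
```

```text
{'position': array([423.22, 101.42, 351.11]), 'ee_rot': array([1.  , 0.06, 0.  , 0.  ]), 'contact_force': array([-7.58, -0.38, 16.79]), 'wrist_torque': array([0.15, 2.13, 0.23]), 'gripper_width': np.float64(7.772)}
wrist 2332
angle 1.4971503 [ 0.07  1.    3.88 92.72] [-39.97  -1.87  25.02] [ 39.99  12.38 128.  ]
top 0
scene 403
angle 1.4980152 [ 0.07  1.    1.84 68.56] [-39.63  -4.07  25.02] [ 38.59   6.1  116.71]
```

View pics/scene6.png

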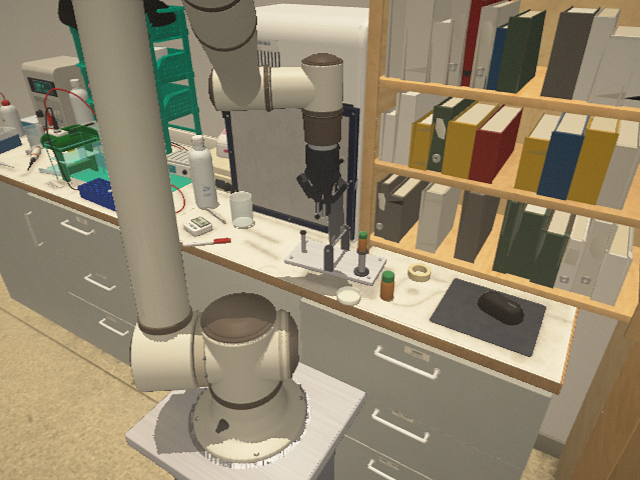

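Scene view: the flap is nearly upright at (335,225), held by the gripper, and the vial stands on the post at (362,243). Both cameras give an angle of 1.497 rad, so it needs about 8.5 mm more, plus a slight lift to relieve the 17 N.

Emit:
{"method": "carry_out", "body": {
  "rows": [
    [0, 0.015, -0.003, 0, 0, 0, -1],
    [0, 0.03, -0.005, 0, 0, 0, -1],
    [0, 0.042, -0.006, 0, 0, 0, -1],
    [0, 0.042, -0.006, 0, 0, 0, -1],
    [0, 0.042, -0.006, 0, 0, 0, -1],
    [0, 0.042, -0.006, 0, 0, 0, -1]
  ]
}}

```text
clock: 13.62
position: [424.2, 93.3, 351.5]
ee_rot: [0.998, 0.057, 0.002, -0.0]
contact_force: [-5.3, 0.5, 12.0]
gripper_width: 7.3
grasp_force: 62.7
```

```bash
cat > ang.py <<'E'
from h import *
np.set_printoptions(precision=3,suppress=True)
s=arm.read_state(); print({k:np.round(s[k],3) for k in ('clock','position','contact_force','wrist_torque','gripper_width','joint_vel')})
ax=R.from_euler('z',.11); o=np.array([497.2,103,75])
for n in ('wrist','scene'):
    snap(n,n+'7'); im,w=cloud(n+'7'); t=ax.inv().apply(w.reshape(-1,3)-o)
    m=(abs(t[:,0])<40)&(t[:,2]>25)&(t[:,2]<110)&(abs(t[:,1])<14); p=t[m]
    l=cv2.fitLine(p[:,1:].astype(np.float32),cv2.DIST_HUBER,0,.01,.01).ravel(); print(n,len(p),'angle',np.arctan2(*(l[1::-1]*np.sign(l[1]))),l)
m=(np.hypot(w[...,0]-476,w[...,1]-19.4)<20)&(w[...,2]>120)&(w[...,2]<135); print('vial',m.sum(),w[m].mean(0))
E
python3 ang.py
```

```text
{'clock': np.float64(13.625), 'position': array([424.153,  93.328, 351.486]), 'contact_force': array([-5.285,  0.489, 12.048]), 'wrist_torque': array([0.46 , 1.584, 0.272]), 'gripper_width': np.float64(7.327), 'joint_vel': array([ 0.   ,  0.001, -0.001, -0.001,  0.001,  0.001])}Traceback (most recent call last):
  File "ang.py", line 8, in <module>
    l=cv2.fitLine(p[:,1:].astype(np.float32),cv2.DIST_HUBER,0,.01,.01).ravel(); print(n,len(p),'angle',np.arctan2(*(l[1::-1]*np.sign(l[1]))),l)
      ~~~~~~~~~~~^^^^^^^^^^^^^^^^^^^^^^^^^^^^^^^^^^^^^^^^^^^^^^^^^^^^^
cv2.error: OpenCV(4.12.0) /io/opencv/modules/imgproc/src/linefit.cpp:50: error: (-215:Assertion failed) count > 0 in function 'fitLine2D_wods'
```

```bash
sed -i "s/('wrist','scene')/('scene',)/" ang.py; python3 ang.py; python3 - <<'E'
from h import *
im=cv2.imread('pics/scene7.png')[190:300,270:420]; cv2.imwrite('pics/c7.png',cv2.resize(im,(750,550),interpolation=2))
E
```

```text
{'clock': np.float64(13.675), 'position': array([424.156,  93.329, 351.478]), 'contact_force': array([-5.456,  1.518, 10.786]), 'wrist_torque': array([0.509, 1.64 , 0.318]), 'gripper_width': np.float64(7.847), 'joint_vel': array([-0.   ,  0.   , -0.001, -0.   , -0.003, -0.001])}
scene 347 angle 1.5715817 [ 0.001 -1.    -3.013 66.2  ]
vial 56 [473.162  18.591 126.975]
```

View pics/c7.png

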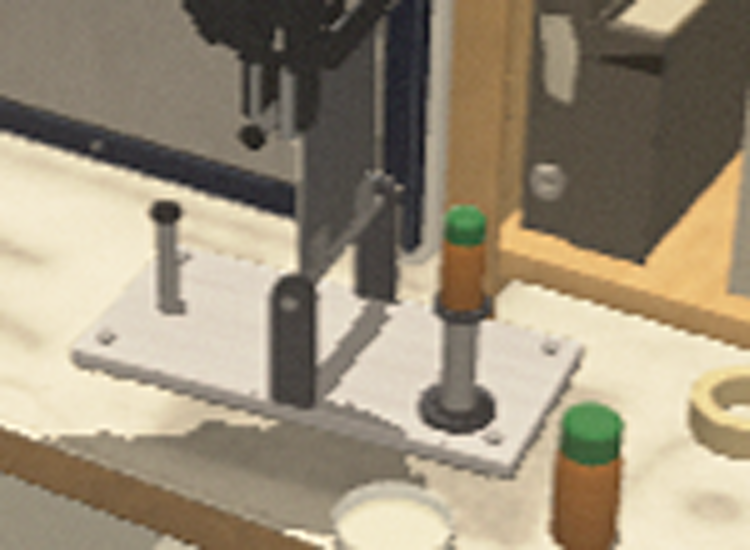

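The scene view shows the flap at 1.572 rad, still and held by its bar, with the vial upright on the post at (463,260 in the crop). I'm handing it in.

```bash
python3 -c "
from bench import arm
print(arm.job_done())"
```

```text
the job is handed in; nothing more can be done
None
```

I handed the job in at about 13.7 s: the small vial stands released in the middle of the post, the gripper holds the flap still and upright by its bar (measured 1.572 rad), and I touched nothing else.

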